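# Unlock the folding stay of a specimen chamber and shut its cover

### The job

Close the white specimen chamber: take the black knob on the knee of its folding stay and lift it up and forward past centre so that the stay unlocks, keep hold and lower the cover gently with it, never letting it drop, then let go and press the cover's front edge down until its catch snaps and it is fully shut. Feel for the catch and the stop with a gentle push, no more than 25 N, and leave the glassware and other things around it alone.

Things in the scene. Friction and masses are not known exactly. Their poses are not given: they have to be found in the camera images.
- chamber: White open steel box, 220 (x) by 260 (y) by 130 mm high, fixed to the bench. Origin: centre of its underside, on the bench; z up, its front faces -x, +y is the stay's side. The cover's hinge runs along y on the far top edge, at x = +110, z = 130 mm.
- cover: Hinged cover, 222 by 260 by 8 mm, about 0.55 kg. Origin on the hinge axis, mid-width, in the cover's lower face; its z is the face's normal (vertical when shut, now tilted 66 degrees), -x runs to its front edge. Stands open on the locked stay; once that is unlocked and partly folded it falls if let go. Lowered, it rests about 3 degrees ajar on a sprung roller catch; shut, it is on rubber stops.
- stay_knee (a joint): Knee angle of the stay: two flat steel links on the box's left (+y) outer side; the lower (89 mm between pins) turns on a box bracket, the upper (133 mm) is pinned to the cover 100 mm from its hinge. 0: locked, sagging 14 degrees past straight on its stop; 0.244: straight (centre); more: unlocked, folding; 2.4 when shut. Crossing centre takes 4 to 7 N at the knob.
- knob (a point): Centre of the black knob on the knee: a cylinder 18 mm across, 44 mm long, along the chamber's y, 65 mm out from the box's side, on a 10 mm stem. Part of the lower link: it moves on a rigid arc of 89 mm radius about the axis through pivot, up and forward (chamber -x) to unlock, then over the top and down in front, 1.6 rad in all.
- pivot (a point): Point on the lower link's fixed turning axis (along the chamber's y), level in y with the knob's middle: chamber x = -40, z = 30 mm. Empty air: the bracket itself is 55 mm nearer the box.
- press (a point): Middle of the cover's outer face, 190 mm from the hinge (32 mm from the front edge), where to press it home: 5 to 12 N down snaps the resting cover over the catch, and it sinks about 11 mm to the stops, its face then about level, 138 mm up. The catch and stops are set up to 5 mm higher or lower, differently each time, which can only be felt. Over 25 N dents the cover.
- reagent: Small amber bottle with a white cap, 34 mm across, 60 mm high; a bystander. Origin under its centre.
- beaker: Glass beaker, 64 mm across, 85 mm high; a bystander. Origin under its centre.
- tipbox: Grey open tray with dividers, 85 by 120 by 45 mm; a bystander. Origin under its centre.
- objective: Dark steel microscope objective standing on end, 34 mm across, 50 mm high; a bystander. Origin under its centre.

How it is judged:
By the outcome, as a careful person would: the job done as asked, in the order asked, and still so for the second after the job is handed in, with the robot touching nothing.
It also fails if it takes over 72 s, if anything falls off the work surface, if the arm or the gripper's body presses on something with over 40 N, if the wrist force passes 120 N, or if a joint passes its speed limit or range.

### The arm

A 6-joint arm with a two-finger parallel gripper is mounted at the origin on the work surface. World frame = base frame: x ahead of the robot, y to its left, z up, the work surface at z = 0. Lengths are in m, angles in degrees, forces in N, time in s.
With the tool pointing down it reaches from about 0.4 to 0.825 m from the base axis. Payload 7 kg.
Tool frame: the origin (TCP) lies on the centre line of the jaws, within the pads' length; the fingertips stand 22 mm ahead of it and the grasp point (between the pads) lies 3 mm ahead of it; z points along the fingers, y is the line along which they close (so a half turn about z gives the same grasp; the last joint's range is limited). The gripper opens to 88 mm and grips with 3 to 60 N. Pads are 19 mm wide; open, the fingers measure 130 mm over their backs; the gripper's body (78 mm by 193 mm) begins 47 mm behind the grasp point.
Start: joints at [91.278, 20.546, 0.682, 0, -70.136, -16.507], TCP at [0.177, 0.651, 0.249] pointing down, gripper open.
Joint ranges: [-176.03, 176.03], [-82.01, 121.73], [-58.28, 71.71], [-173.87, 95.51], [-174.79, -0.11], [-173.66, 173.66]. Speed limits (degrees/s): [136.94, 136.94, 172.46, 180, 180, 180].

### API

Orientations are given as [roll, pitch, yaw] about the fixed x, y, z axes, in that order (R = Rz(yaw) Ry(pitch) Rx(roll)).
In Python, from bench import read_state, read_camera, sign_off, boxes_of, tip_of gives the robot as it stands. The module is installed in compiled form; this text tells all that it offers.
- The arm moves only by the shell command python3 -m crank 'ROWS' [OPENING] [FORCE]. ROWS is text: rows parted by semicolons, each of 4 numbers parted by spaces: the shift along the world's x, y, z in units of 25 mm (1.0 is 25 mm), then the turn about the world's z in units of 6 degrees (1.0 is 6 degrees). In form: tx ty tz roll; .... A call has 1 to 10 rows; each row shifts and turns the commanded pose from where the row before left it; what a row does not reach is not made up. A row lasts 1/10 s, in which the tool goes at most 50 mm and 8.59 degrees, less where a joint would pass 70% of its speed; a pose out of reach is approached as far as the arm can. A call is refused whole if a number of a shift passes 1 or a number of a turn 1, either way. A call with a gripper value outside its range is refused whole. OPENING is the opening, from 0 (shut) to 1 (fully open), set as the call begins (- or left out, the last holds). The fingers move at their own pace and stop on an object; FORCE is the grip in N (left out, the last holds). Time passes only in rows, so rows that do not move let the fingers close. It gives the time, the measured TCP pose, the force, the opening and the grip force at its end, in the units of the state.
- read_state(): the state, without advancing time (a new reading comes with each control period).
- read_camera(name): name is "scene" or "top" or "wrist"; returns a dict with "color" (384x512x3 uint8, red, green, blue), "fx", "fy", "cx", "cy" (pixels), "world_from_camera" (4x4, takes a point from camera to world coordinates); the wrist camera has in their place "tool_from_camera" (4x4, takes a point from camera to tool coordinates, whose origin is the TCP and whose axes are the flange's). Camera axes: x right, y up, looking along -z (the intrinsics and any distortion apply to the point x, -y, -z); pixel columns grow to the right and rows downward; lengths in m; the calibration is good to about 2 mm. A picture is of the moment at which its call begins: read the wrist's pose just before it. There is no depth.
- sign_off(): hands the job in; it is judged then, once.
Trained networks look in the newest picture that a camera, given by its name, has taken for a name from the list of things; names that differ only in an ending like _2 or _b are one class to them, and where a whole thing is asked for, a point or a joint stands for the part that bears it (a point fixed in the world has none). Each returns a list of dicts, best first, with "score" (0 to 1); they miss things now and then, are a little off and sometimes report something else, mostly with a low value. They report only what shows in the picture. A call takes as long as a camera call.
- boxes_of(camera, name): "centre" ([x, y, z] in m, in world coordinates, good to about 4 mm: the middle of the surface that is visible of it).
- tip_of(camera, name): "centre" ([x, y, z] in m, in world coordinates, good to about 4 mm: a listed point, or the origin of a listed thing).
The state is a dict: "clock": time; "qpos": joint angles; "dq": joint speeds; "effort": joint torques, N m; "position": TCP position; "eef_rot": TCP orientation; "force": force on the tool from outside, world axes, zero at the start; "torque": the same for the moment, N m; "finger_gap": finger opening in m; "grip_force": force on a finger pad.
Only numpy, scipy, OpenCV 4.12 (cv2) and the standard library are available. Lean on these libraries where they do the work, as an engineer would, in place of code of your own. Each camera call takes 0.05 s, during which the arm holds its last target. There are 200 camera calls.

## Working session

There is one attempt and no reset: what is moved stays moved. The work goes in short steps, Python scripts to look and compute and a shell command to move; the robot and the scene stay as the last step left them, time stands still between calls to the robot, and variables do not carry over. Pictures are saved under pics/ and viewed, at most 10 in all, crops included, and the job is handed in when it is done.

```bash
mkdir -p pics; python3 - <<'E'
from bench import *
import cv2,numpy as np
s=read_state();print(s['position'],s['eef_rot'],s['finger_gap'],s['clock'])
ims=[]
for c in("scene","top"):
    r=read_camera(c);cv2.imwrite(f'pics/{c}0.png',r['color'][:,:,::-1])
    for n in("chamber","cover","knob","pivot","press","reagent","beaker","tipbox","objective"):
        try:print(c,n,[(np.round(d['centre'],4).tolist(),round(d['score'],2)) for d in tip_of(c,n)[:2]])
        except Exception as e:print(c,n,e)
E
```

```text
[0.17722293 0.65086315 0.24763416] [ 1.79906431e+02 -9.53985184e-03 -1.52367759e+01] 0.08785128562265239 0.0
scene chamber [([0.5844, 0.063, 0.0004], 0.8), ([0.4841, 0.4096, -0.0016], 0.7)]
scene cover []
scene knob [([0.5588, 0.252, 0.1023], 0.91)]
scene pivot [([0.5174, -0.3582, -0.0038], 0.59)]
scene press [([0.63, 0.0658, 0.3067], 0.86)]
scene reagent [([0.4015, -0.3515, 0.0007], 0.66), ([0.5182, -0.3608, -0.0022], 0.2)]
scene beaker [([0.5181, -0.3572, -0.0014], 0.75)]
scene tipbox [([0.6399, -0.3615, 0.0002], 0.63), ([0.6288, 0.0678, 0.3092], 0.17)]
scene objective [([0.4838, 0.4114, -0.0012], 0.48)]
top chamber [([0.5868, 0.0589, 0.0006], 0.89)]
top cover [([0.6985, 0.0847, 0.1267], 0.68)]
top knob []
top pivot [([0.4811, 0.416, -0.0005], 0.61)]
top press [([0.6299, 0.0636, 0.3083], 0.63)]
top reagent [([0.3968, -0.3511, 0.0005], 0.68), ([0.5167, -0.356, 0.0025], 0.53)]
top beaker [([0.5181, -0.3567, 0.0028], 0.91)]
top tipbox [([0.6329, -0.3587, -0.0005], 0.64)]
top objective [([0.4812, 0.4128, 0.0037], 0.67)]
```

View pics/scene0.png

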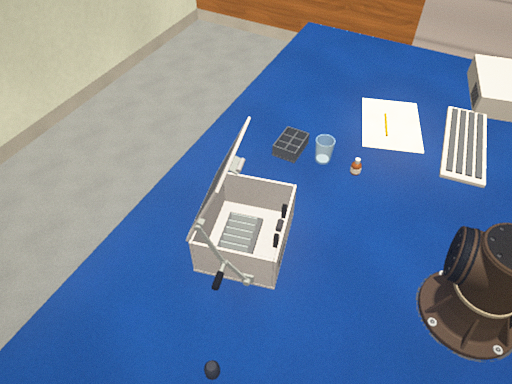

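View pics/top0.png

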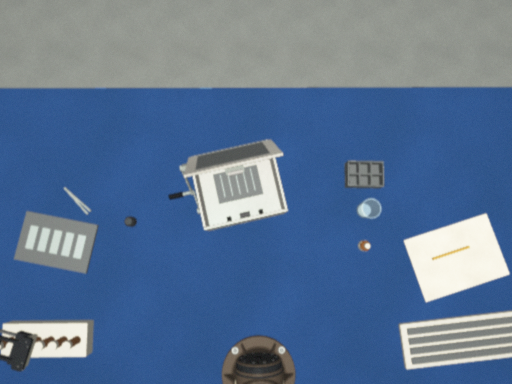

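The networks agree with the pictures: the chamber is at about pixel (245,190) in the top view, yawed about 12°, and the knob shows at (175,195) in top and (218,280) in scene. I'll fit the chamber pose and work out the knob arc.

```bash
cat > h.py <<'E'
import numpy as np
from bench import *
def fit(pairs):
    L=np.array([p[0] for p in pairs]);W=np.array([p[1] for p in pairs])
    l=L-L.mean(0);w=W-W.mean(0)
    th=np.arctan2((l[:,0]*w[:,1]-l[:,1]*w[:,0]).sum(),(l*w).sum())
    R=np.array([[np.cos(th),-np.sin(th)],[np.sin(th),np.cos(th)]])
    t=W.mean(0)-R@L.mean(0);return th,R,t,W-(L@R.T+t)
LOC=dict(chamber=(0,0),cover=(.110,0),knob=(.0149,.195),press=(.040,0))
E
python3 - <<'E'
from h import *
P=[]
for k in range(3):
  for c in("scene","top"):
    read_camera(c)
    for n in LOC:
        d=tip_of(c,n)
        if d and d[0]['score']>.5:P.append((LOC[n],d[0]['centre'][:2],n,c,d[0]['centre'][2]))
th,R,t,res=fit(P)
print(np.degrees(th),t)
for p,r in zip(P,res):print(p[2],p[3],np.round(r*1000,1),round(p[4],4))
for a in(51.9,60.3,75,90,105,120,135,143):
    q=np.radians(a);x,z=-.04+.089*np.cos(q),.03+.089*np.sin(q)
    print(a,np.round(np.r_[R@[x,.197]+t,z+.003],4))
print('press',R@[-.08,0]+t)
E
```

```text
12.228283764272096 [0.58713769 0.05945575]
chamber scene [-2.1  1.5] -0.0011
knob scene [-2.8 -1.3] 0.1008
press scene [-0.4 -1.5] 0.3093
chamber top [ 0.6 -0.4] -0.0003
cover top [1.  0.9] 0.1287
knob top [0.6 1.5] 0.1004
press top [-1. -3.] 0.3045
chamber scene [0.5 1.9] 0.0024
cover scene [-1.1  1.3] 0.1279
knob scene [-3.8 -0.5] 0.0993
press scene [ 2.4 -3.2] 0.3107
chamber top [ 0.3 -0.8] -0.0007
cover top [ 1.2 -0.5] 0.1274
knob top [0.8 6.7] 0.0989
press top [ 0.2 -1.8] 0.306
chamber scene [0.2 0.3] 0.0
cover scene [-3.4 -2.9] 0.127
knob scene [-2.4  2. ] 0.1049
press scene [ 2.7 -1.5] 0.3082
chamber top [ 0.6 -1.9] 0.0024
cover top [2.5 0.9] 0.1299
knob top [2.9 4.1] 0.0997
press top [ 1.1 -2.2] 0.306
51.9 [0.56   0.2551 0.103 ]
60.3 [0.5494 0.2529 0.1103]
75 [0.5288 0.2484 0.119 ]
90 [0.5063 0.2435 0.122 ]
105 [0.4838 0.2386 0.119 ]
120 [0.4628 0.2341 0.1101]
135 [0.4448 0.2302 0.0959]
143 [0.4369 0.2285 0.0866]
press [0.50895277 0.04251117]
```

```bash
python3 -m crank '.96 -.99 0 -.65;.96 -.99 0 -.65;.96 -.99 0 -.65;.96 -.99 0 -.65;.96 -.99 0 -.65;.96 -.99 0 -.65;.96 -.99 0 -.65;.96 -.99 0 -.65;.96 -.99 0 -.65;.96 -.99 0 -.65' 1; python3 -m crank '.96 -.99 0 -.65;.96 -.99 0 -.65;.96 -.99 0 -.65;.96 -.99 0 -.65;.96 -.99 -.5 -.65;.92 -.99 -.5 -.67;0 0 -.7 0;0 0 -.7 0;0 0 0 0;0 0 0 0'
python3 - <<'E'
from h import *
import cv2
s=read_state();print(s['position'],s['eef_rot'],s['force'],s['clock'])
r=read_camera('wrist');cv2.imwrite('pics/w1.png',r['color'][:,:,::-1])
for k in range(3):
  for c in("wrist","scene"):
    read_camera(c); print(c,[(np.round(d['centre'],4).tolist(),round(d['score'],2)) for d in tip_of(c,'knob')[:1]])
E
```

```text
clock: 3.5
position: [0.4182, 0.4027, 0.2488]
eef_rot: [-180.0, 0.0, -54.4]
force: [0.7, 0.3, 0.4]
finger_gap: 0.0875
grip_force: 0.0
clock: 4.5
position: [0.5605, 0.2553, 0.1889]
eef_rot: [180.0, -0.0, -77.7]
force: [-0.4, -0.4, 0.7]
finger_gap: 0.0877
grip_force: 0.0
[0.56045577 0.25528451 0.18887842] [ 1.79992552e+02 -2.78075948e-02 -7.77315313e+01] [-0.38191997 -0.39549709  0.72273379] 4.5
wrist []
scene []
wrist [([0.5581, 0.2529, 0.0999], 0.75)]
scene []
wrist [([0.5578, 0.2525, 0.1006], 0.81)]
scene []
```

View pics/w1.png

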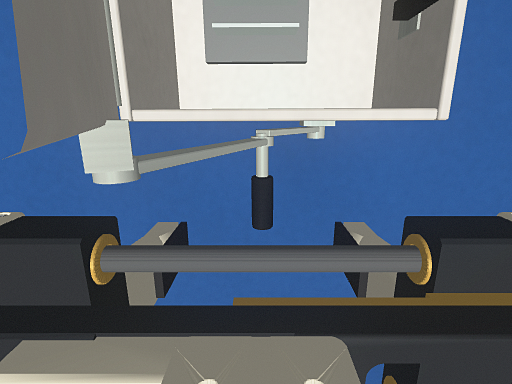

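The knob is at pixel (262,203), centred between the open fingers. The cover's pin bracket at (82–138, 120–183) comes near the gripper body, so I'll check its outward reach first.

```bash
cat >> h.py <<'E'
from scipy.spatial.transform import Rotation as Ro
def ray(r,s,u,v,z):
    T=np.eye(4);T[:3,:3]=Ro.from_euler('xyz',s['eef_rot'],degrees=True).as_matrix();T[:3,3]=s['position']
    T=T@np.array(r['tool_from_camera']);d=T[:3,:3]@np.array([(u-r['cx'])/r['fx'],-(v-r['cy'])/r['fy'],-1]);o=T[:3,3]
    return o+d*(z-o[2])/d[2]
def loc(p,th=np.radians(12.23),t=np.array([.5868,.0595])):
    d=np.array(p[:2])-t;return np.array([np.cos(th)*d[0]+np.sin(th)*d[1],-np.sin(th)*d[0]+np.cos(th)*d[1]])
E
python3 - <<'E'
from h import *
s=read_state();r=read_camera('wrist')
T=np.array(r['tool_from_camera']);print(T.round(3))
for u,v,z in((262,229,.1),(262,177,.1),(138,182,.221),(80,173,.221),(115,184,.215),(92,184,.215)):print(u,v,z,loc(ray(r,s,u,v,z)).round(4))
E
```

```text
[[ 0.     0.966  0.26   0.07 ]
 [ 1.    -0.     0.    -0.001]
 [ 0.     0.26  -0.966 -0.136]
 [ 0.     0.     0.     1.   ]]
262 229 0.1 [0.0149 0.2193]
262 177 0.1 [0.0149 0.1743]
138 182 0.221 [0.0618 0.1507]
80 173 0.221 [0.0829 0.1473]
115 184 0.215 [0.0737 0.1529]
92 184 0.215 [0.0827 0.1529]
```

```bash
python3 -c "
from bench import *
print(read_state()['qpos'])"
```

```text
[ 4.26414383e+01  1.75411440e+01 -1.18929156e+01  3.33513627e-04
 -6.05665159e+01 -3.03923471e+01]
```

The wrist camera sits 70 mm towards the cover. The folding cover would sweep past it, so I'll swing out and turn the gripper half a turn.

```bash
python3 -m crank '-.17 .78 0 0;-.17 .78 0 0;-.17 .78 0 1;-.17 .78 0 1;-.17 .78 0 1;0 0 0 1;0 0 0 1;0 0 0 1;0 0 0 1;0 0 0 1' && python3 -m crank '0 0 0 1;0 0 0 1;0 0 0 1;0 0 0 1;0 0 0 1;0 0 0 1;0 0 0 1;0 0 0 1;0 0 0 1;0 0 0 1' && python3 -m crank '0 0 0 1;0 0 0 1;0 0 0 1;0 0 0 1;0 0 0 1;0 0 0 1;0 0 0 1;0 0 0 1;0 0 0 1;0 0 0 1' && python3 -m crank '0 0 0 1;0 0 0 1;0 0 0 0;0 0 0 0'
```

```text
clock: 6.2
position: [0.5386, 0.3542, 0.1884]
eef_rot: [180.0, 0.0, -29.4]
force: [-0.4, 0.3, 0.6]
finger_gap: 0.0876
grip_force: 0.0
clock: 7.2
position: [0.5386, 0.3541, 0.1884]
eef_rot: [180.0, 0.0, 30.6]
force: [0.0, 0.8, -0.6]
finger_gap: 0.0874
grip_force: 0.0
clock: 8.2
position: [0.5386, 0.3542, 0.1884]
eef_rot: [-180.0, 0.0, 90.6]
force: [0.8, 0.1, -0.1]
finger_gap: 0.0876
grip_force: 0.0
clock: 8.6
position: [0.5388, 0.3536, 0.1884]
eef_rot: [-180.0, 0.0, 102.1]
force: [0.1, -0.4, 0.0]
finger_gap: 0.0878
grip_force: 0.0
```

```bash
python3 -m crank '.16 -.77 0 0;.16 -.77 0 0;.16 -.77 0 0;.16 -.77 0 0;.15 -.78 0 0;0 0 -.6 0;0 0 -.7 0;0 0 -.7 0;0 0 -.7 0;0 0 -.72 0' && python3 -m crank '0 0 0 0;0 0 0 0;0 0 0 0;0 0 0 0;0 0 0 0;0 0 0 0;0 0 0 0' 0 20
```

```text
clock: 9.6
position: [0.5592, 0.255, 0.1027]
eef_rot: [180.0, -0.0, 102.2]
force: [-0.1, 0.2, -0.1]
finger_gap: 0.0875
grip_force: 0.0
clock: 10.3
position: [0.5589, 0.2564, 0.1034]
eef_rot: [180.0, -0.0, 102.3]
force: [0.8, -0.3, -0.3]
finger_gap: 0.0372
grip_force: 0.0
```

```bash
python3 -m crank '0 0 0 0;0 0 0 0;0 0 0 0;0 0 0 0;0 0 0 0'; python3 - <<'E'
from h import *
import cv2
r=read_camera('scene');cv2.imwrite('pics/s2.png',cv2.resize(r['color'][120:340,120:340,::-1],(660,660))[:600])
p0=np.array([.5589,.2567,.1034]);c,s_=np.cos(np.radians(12.23)),np.sin(np.radians(12.23))
prev=p0
for a in(55,60,65,70,75,80,85,90,95,100,105,110,115,120,125,130,135,138,140,142,144):
    q=np.radians(a);q0=np.radians(51.9)
    dx=.089*(np.cos(q)-np.cos(q0));dz=.089*(np.sin(q)-np.sin(q0))
    p=p0+[c*dx,s_*dx,dz];k=np.array([-.04+.089*np.cos(q),.03+.089*np.sin(q)]);h=k-[.11,.13];D=np.hypot(*h)
    cov=np.degrees(np.arccos((.01+D*D-.133**2)/(.2*D)))-np.degrees(np.arctan2(-h[1],-h[0]))
    print(a,p.round(4),((p-prev)/.025).round(2),'cover',cov.round(1));prev=p
E
```

```text
clock: 10.8
position: [0.5591, 0.2564, 0.1031]
eef_rot: [180.0, -0.0, 102.3]
force: [1.4, 0.4, -0.9]
finger_gap: 0.0175
grip_force: 20.0
55 [0.5551 0.2559 0.1063] [-0.15 -0.03  0.11] cover 66.7
60 [0.5487 0.2545 0.1104] [-0.26 -0.06  0.17] cover 67.2
65 [0.542 0.253 0.114] [-0.27 -0.06  0.14] cover 66.8
70 [0.535  0.2515 0.117 ] [-0.28 -0.06  0.12] cover 65.7
75 [0.5277 0.2499 0.1193] [-0.29 -0.06  0.09] cover 64.0
80 [0.5203 0.2483 0.121 ] [-0.3  -0.06  0.07] cover 61.7
85 [0.5128 0.2467 0.122 ] [-0.3  -0.07  0.04] cover 59.1
90 [0.5052 0.2451 0.1224] [-0.3  -0.07  0.01] cover 56.0
95 [0.4976 0.2434 0.122 ] [-0.3  -0.07 -0.01] cover 52.7
100 [0.4901 0.2418 0.121 ] [-0.3  -0.07 -0.04] cover 49.0
105 [0.4827 0.2402 0.1193] [-0.3  -0.06 -0.07] cover 45.1
110 [0.4755 0.2386 0.117 ] [-0.29 -0.06 -0.09] cover 40.9
115 [0.4685 0.2371 0.114 ] [-0.28 -0.06 -0.12] cover 36.5
120 [0.4617 0.2356 0.1104] [-0.27 -0.06 -0.14] cover 31.7
125 [0.4553 0.2343 0.1063] [-0.26 -0.06 -0.17] cover 26.8
130 [0.4493 0.2329 0.1015] [-0.24 -0.05 -0.19] cover 21.4
135 [0.4437 0.2317 0.0963] [-0.22 -0.05 -0.21] cover 15.6
138 [0.4406 0.2311 0.0929] [-0.13 -0.03 -0.14] cover 11.8
140 [0.4386 0.2306 0.0906] [-0.08 -0.02 -0.09] cover 9.1
142 [0.4367 0.2302 0.0882] [-0.08 -0.02 -0.1 ] cover 6.1
144 [0.4349 0.2298 0.0857] [-0.07 -0.02 -0.1 ] cover 2.9
```

View pics/s2.png

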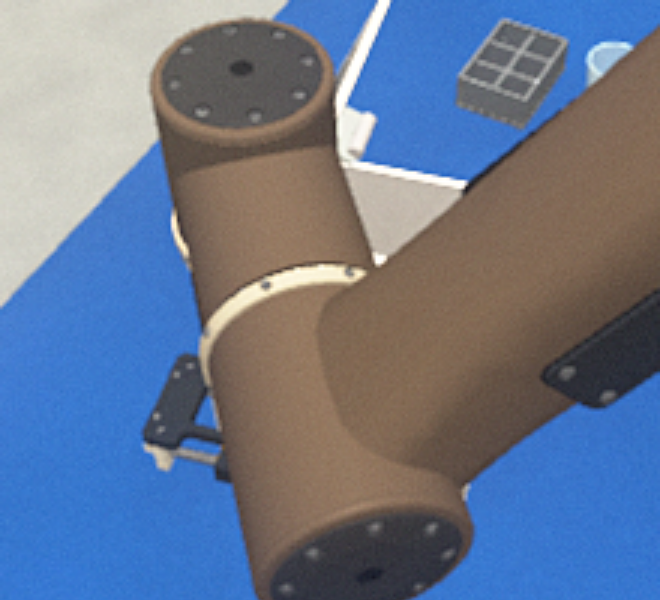

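```bash
python3 -m crank '-.08 -.02 .06 0;-.08 -.01 .06 0;-.13 -.03 .08 0;-.13 -.03 .08 0' - 30; python3 -m crank '-.13 -.03 .07 0;-.14 -.03 .07 0;-.14 -.03 .06 0;-.14 -.03 .06 0'
```

```text
clock: 11.25
position: [0.5496, 0.2543, 0.1105]
eef_rot: [179.8, -0.0, 102.3]
force: [7.4, -2.5, -3.3]
finger_gap: 0.0169
grip_force: 30.0
clock: 11.65
position: [0.5369, 0.2516, 0.1181]
eef_rot: [179.7, -0.0, 102.3]
force: [9.0, -3.0, 1.3]
finger_gap: 0.0169
grip_force: 30.0
```

```bash
python3 -m crank '-.14 -.03 .05 0;-.15 -.03 .04 0;-.15 -.03 .04 0;-.15 -.03 .03 0;-.15 -.03 .02 0;-.15 -.04 .02 0'; python3 - <<'E'
from h import *
import cv2
r=read_camera('wrist');cv2.imwrite('pics/w3.png',r['color'][:,:,::-1])
E
```

```text
clock: 12.25
position: [0.5155, 0.2472, 0.1244]
eef_rot: [179.6, -0.1, 102.3]
force: [7.6, -1.2, 6.3]
finger_gap: 0.0172
grip_force: 30.0
```

View pics/w3.png

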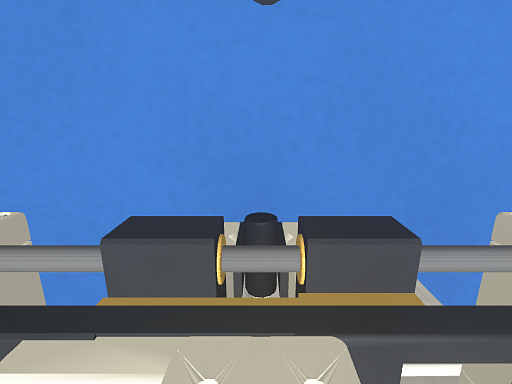

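The knob sits between the pads at (262,255), and it holds past centre. I'll ease the grip a little and carry on lowering.

```bash
python3 -m crank '-.15 -.03 .05 0;-.15 -.04 .05 0;-.15 -.03 0 0;-.15 -.04 0 0;-.15 -.03 -.02 0;-.15 -.04 -.02 0' - 20;  python3 -m crank '-.15 -.03 -.03 0;-.15 -.03 -.04 0;-.15 -.03 -.04 0;-.14 -.03 -.05 0'
```

```text
clock: 12.9
position: [0.4893, 0.2414, 0.1228]
eef_rot: [-180.0, -0.0, 102.3]
force: [1.6, 3.7, 1.6]
finger_gap: 0.0177
grip_force: 20.0
clock: 13.3
position: [0.4745, 0.238, 0.1187]
eef_rot: [-180.0, -0.0, 102.2]
force: [-0.7, 5.4, 0.7]
finger_gap: 0.0174
grip_force: 20.0
```

```bash
python3 -m crank '-.14 -.02 -.06 0;-.14 -.02 -.06 0;-.14 -.02 -.07 0;-.13 -.02 -.07 0;-.13 -.02 -.08 0;-.13 -.02 -.09 0';  python3 -m crank '-.12 -.02 -.09 0;-.12 -.02 -.1 0;-.11 -.02 -.1 0;-.11 -.02 -.11 0'
```

```text
clock: 13.9
position: [0.454, 0.2339, 0.1077]
eef_rot: [-179.9, 0.1, 102.2]
force: [-0.1, -3.3, 0.2]
finger_gap: 0.0173
grip_force: 20.0
clock: 14.3
position: [0.4423, 0.2319, 0.0976]
eef_rot: [-179.9, 0.1, 102.2]
force: [-1.1, -4.8, -2.5]
finger_gap: 0.0174
grip_force: 20.0
```

```bash
python3 -m crank '-.04 0 -.045 0;-.04 0 -.045 0;-.04 0 -.045 0;-.04 0 -.045 0;0 0 0 0'; python3 -m crank '-.04 -.01 -.05 0;-.04 -.01 -.05 0;0 0 0 0;0 0 0 0'; python3 - <<'E'
from h import *
import cv2
r=read_camera('scene');cv2.imwrite('pics/s4.png',cv2.resize(r['color'][120:340,120:340,::-1],(600,600)))
E
```

```text
clock: 14.8
position: [0.4374, 0.2311, 0.0924]
eef_rot: [-179.8, 0.1, 102.2]
force: [-2.7, -5.3, -4.7]
finger_gap: 0.0169
grip_force: 20.0
clock: 15.2
position: [0.4352, 0.2307, 0.0897]
eef_rot: [-179.7, 0.1, 102.2]
force: [-3.6, -4.4, -6.9]
finger_gap: 0.0174
grip_force: 20.0
```

View pics/s4.png

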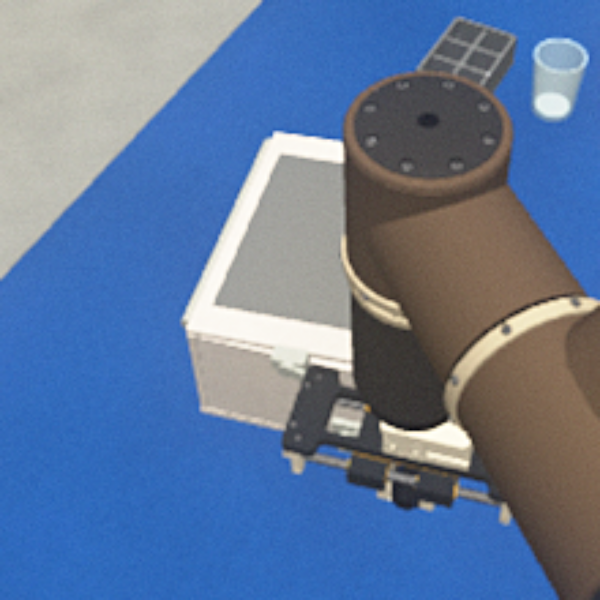

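The cover is almost down, with its front edge near the arm, and it still hangs on the knob (Fz −7). I'll keep lowering until that load goes.

```bash
python3 -m crank '-.02 -.01 -.03 0;-.02 0 -.03 0;-.02 0 -.03 0;0 0 0 0;0 0 0 0'; python3 -m crank '-.02 0 -.03 0;-.02 0 -.03 0;0 0 0 0;0 0 0 0'
```

```text
clock: 15.75
position: [0.4343, 0.2306, 0.0883]
eef_rot: [-179.8, 0.1, 102.2]
force: [-3.5, -7.1, 0.5]
finger_gap: 0.0174
grip_force: 20.0
clock: 16.15
position: [0.4342, 0.2307, 0.088]
eef_rot: [-179.9, 0.1, 102.3]
force: [-2.2, -10.4, 11.7]
finger_gap: 0.0178
grip_force: 20.0
```

```bash
python3 -m crank '-.02 0 -.03 0;-.02 0 -.03 0;0 0 0 0;0 0 0 0'
```

```text
clock: 16.55
position: [0.4342, 0.2309, 0.0877]
eef_rot: [180.0, 0.1, 102.3]
force: [-1.9, -12.2, 21.3]
finger_gap: 0.0174
grip_force: 20.0
```

The knob is now pushing on the resting catch. I'll back off to near zero force, then release.

```bash
python3 -m crank '.02 -.04 .05 0;.02 -.04 .05 0;0 0 0 0;0 0 0 0'
```

```text
clock: 16.95
position: [0.4343, 0.2305, 0.0883]
eef_rot: [-180.0, -0.0, 102.3]
force: [-6.0, 0.7, -0.1]
finger_gap: 0.0173
grip_force: 20.0
```

```bash
python3 -m crank '0 0 0 0;0 0 0 0;0 0 0 0;0 0 0 0;0 0 0 0;0 0 0 0' 0.7; python3 -m crank '0 0 .3 0;0 0 .8 0;0 0 1 0;0 0 1 0;0 0 1 0;0 0 1 0;0 0 0 0;0 0 0 0' 0; python3 - <<'E'
from h import *
import cv2
s=read_state();print(s['qpos'])
r=read_camera('wrist');cv2.imwrite('pics/w5.png',r['color'][:,:,::-1])
r=read_camera('top');cv2.imwrite('pics/t5.png',cv2.resize(r['color'][110:270,130:330,::-1],(750,600)))
for c in('scene','top'):
  read_camera(c)
  for n in('press','cover','knob'):print(c,n,[(np.round(d['centre'],4).tolist(),round(d['score'],2)) for d in tip_of(c,n)[:1]])
E
```

```text
clock: 17.55
position: [0.4349, 0.2303, 0.0886]
eef_rot: [180.0, -0.0, 102.2]
force: [-0.3, 0.5, 0.5]
finger_gap: 0.0586
grip_force: 0.0
clock: 18.35
position: [0.4349, 0.2304, 0.2169]
eef_rot: [179.9, -0.1, 102.2]
force: [0.6, -0.4, -0.6]
finger_gap: 0.0034
grip_force: 0.0
[ 5.08460229e+01  4.53533337e+00 -2.45742918e+01 -8.56227160e-03
 -6.07821540e+01  1.41400803e+02]
scene press []
scene cover [([0.587, 0.0593, -0.0018], 0.53)]
scene knob [([0.4333, 0.2256, 0.085], 0.9)]
top press [([0.5093, 0.0395, 0.1436], 0.67)]
top cover [([0.6945, 0.0828, 0.127], 0.63)]
top knob [([0.5066, 0.245, 0.0291], 0.64)]
```

View pics/t5.png

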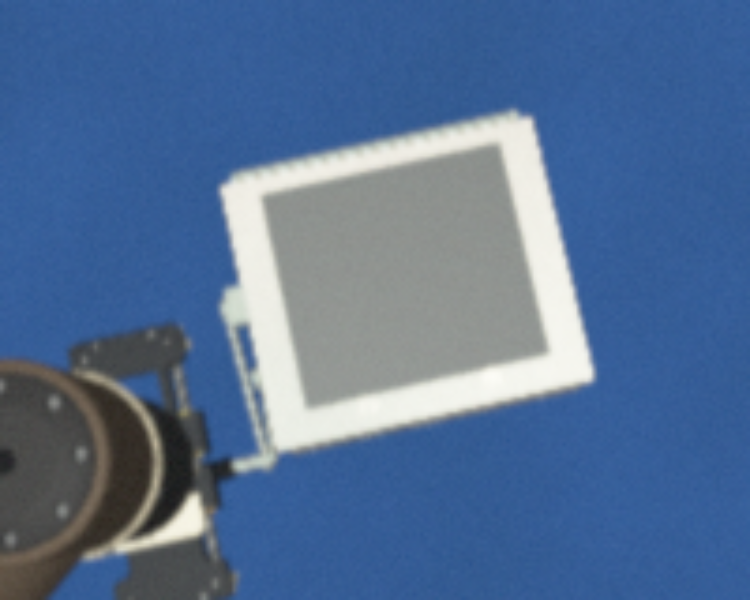

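The cover rests ajar on the catch with the stay folded and the gripper clear. The closed fingertips can now go over the press point.

```bash
python3 -m crank '.37 -.95 0 0;.37 -.95 0 0;.37 -.95 0 0;.37 -.95 0 0;.37 -.95 0 0;.37 -.95 0 0;.37 -.95 0 0;.37 -.95 0 0;0 0 -.7 0;0 0 -.6 0' 0; python3 -m crank '0 0 -.1 0;0 0 -.1 0;0 0 0 0;0 0 0 0'
```

```text
clock: 19.85
position: [0.5091, 0.0395, 0.1831]
eef_rot: [180.0, -0.0, 102.2]
force: [0.2, 0.6, 1.3]
finger_gap: 0.0003
grip_force: 0.0
clock: 20.25
position: [0.5092, 0.0406, 0.1792]
eef_rot: [179.9, -0.0, 102.3]
force: [0.5, -0.0, 0.7]
finger_gap: 0.0005
grip_force: 0.0
```

```bash
python3 -m crank '0 0 -.06 0;0 0 -.06 0;0 0 0 0'; python3 -m crank '0 0 -.06 0;0 0 -.06 0;0 0 0 0'
```

```text
clock: 20.55
position: [0.5087, 0.0403, 0.1755]
eef_rot: [-180.0, -0.0, 102.3]
force: [-0.8, -0.1, 0.2]
finger_gap: 0.0008
grip_force: 0.0
clock: 20.85
position: [0.5087, 0.0402, 0.1723]
eef_rot: [-180.0, 0.0, 102.2]
force: [0.2, 0.9, -0.6]
finger_gap: 0.0006
grip_force: 0.0
```

```bash
python3 -m crank '0 0 -.06 0;0 0 0 0'
```

```text
clock: 21.05
position: [0.5087, 0.0402, 0.1709]
eef_rot: [-180.0, 0.0, 102.2]
force: [0.2, 0.8, -1.3]
finger_gap: 0.0002
grip_force: 0.0
```

```bash
python3 -m crank '0 0 -.04 0;0 0 0 0'; python3 -m crank '0 0 -.04 0;0 0 0 0';python3 -m crank '0 0 -.04 0;0 0 0 0'
```

```text
clock: 21.25
position: [0.5087, 0.0402, 0.1699]
eef_rot: [-180.0, 0.0, 102.3]
force: [-0.5, 0.1, 0.0]
finger_gap: 0.0005
grip_force: 0.0
clock: 21.45
position: [0.5088, 0.0403, 0.169]
eef_rot: [-180.0, 0.0, 102.3]
force: [-0.3, -0.5, 0.6]
finger_gap: 0.0002
grip_force: 0.0
clock: 21.65
position: [0.5087, 0.0403, 0.1679]
eef_rot: [-180.0, -0.0, 102.2]
force: [-0.0, 0.1, -0.6]
finger_gap: 0.0003
grip_force: 0.0
```

```bash
python3 -m crank '0 0 -.04 0;0 0 0 0'; python3 -m crank '0 0 -.04 0;0 0 0 0';python3 -m crank '0 0 -.04 0;0 0 0 0'
```

```text
clock: 21.85
position: [0.5088, 0.0402, 0.167]
eef_rot: [-180.0, 0.0, 102.3]
force: [0.8, -0.1, 0.8]
finger_gap: 0.0002
grip_force: 0.0
clock: 22.05
position: [0.5087, 0.0403, 0.1659]
eef_rot: [-180.0, -0.0, 102.3]
force: [0.4, -0.7, -0.0]
finger_gap: 0.0005
grip_force: 0.0
clock: 22.25
position: [0.5089, 0.0403, 0.1653]
eef_rot: [180.0, 0.0, 102.3]
force: [0.0, -0.6, 1.6]
finger_gap: 0.0002
grip_force: 1.1
```

Contact is at a fingertip height of about 0.1435 m. I'll press on in small steps.

```bash
python3 -m crank '0 0 -.04 0;0 0 0 0'; python3 -m crank '0 0 -.04 0;0 0 0 0'
```

```text
clock: 22.45
position: [0.5088, 0.0402, 0.1646]
eef_rot: [180.0, 0.0, 102.3]
force: [-2.8, 0.4, 5.8]
finger_gap: 0.0004
grip_force: 3.0
clock: 22.65
position: [0.5088, 0.0402, 0.1636]
eef_rot: [180.0, 0.0, 102.3]
force: [-2.9, 0.8, 6.3]
finger_gap: 0.0001
grip_force: 3.2
```

```bash
python3 -m crank '0 0 -.04 0;0 0 0 0'; python3 -m crank '0 0 -.04 0;0 0 0 0'
```

```text
clock: 22.85
position: [0.5088, 0.0402, 0.1623]
eef_rot: [180.0, 0.0, 102.3]
force: [-3.3, -0.1, 5.2]
finger_gap: 0.0004
grip_force: 2.5
clock: 23.05
position: [0.5087, 0.0402, 0.1611]
eef_rot: [-180.0, 0.0, 102.3]
force: [-2.5, 0.3, 4.6]
finger_gap: 0.0009
grip_force: 2.2
```

```bash
python3 -m crank '0 0 -.04 0;0 0 0 0'; python3 -m crank '0 0 -.04 0;0 0 0 0';python3 -m crank '0 0 -.04 0;0 0 0 0'; python3 -m crank '0 0 -.04 0;0 0 0 0'
```

```text
clock: 23.25
position: [0.5088, 0.0403, 0.1598]
eef_rot: [-180.0, 0.0, 102.2]
force: [-1.4, -0.2, 0.9]
finger_gap: 0.0003
grip_force: 0.5
clock: 23.45
position: [0.5089, 0.0403, 0.1588]
eef_rot: [-180.0, -0.0, 102.2]
force: [-0.2, 0.2, -0.1]
finger_gap: 0.0007
grip_force: 0.2
clock: 23.65
position: [0.5087, 0.0403, 0.1578]
eef_rot: [-180.0, -0.0, 102.2]
force: [-0.5, 0.1, 0.3]
finger_gap: 0.0005
grip_force: 0.0
clock: 23.85
position: [0.5087, 0.0403, 0.1568]
eef_rot: [-180.0, -0.0, 102.2]
force: [-0.2, -0.4, 0.1]
finger_gap: 0.0003
grip_force: 0.0
```

It snapped over the catch, since the force fell to zero. Now I'll feel for the stop.

```bash
python3 -m crank '0 0 -.04 0;0 0 0 0'; python3 -m crank '0 0 -.04 0;0 0 0 0';python3 -m crank '0 0 -.03 0;0 0 0 0'
```

```text
clock: 24.05
position: [0.5088, 0.0403, 0.1559]
eef_rot: [-180.0, -0.0, 102.3]
force: [-0.6, 0.5, 0.6]
finger_gap: 0.0002
grip_force: 0.0
clock: 24.25
position: [0.5089, 0.0403, 0.1556]
eef_rot: [180.0, 0.0, 102.3]
force: [-2.9, 1.0, 5.9]
finger_gap: 0.0006
grip_force: 2.9
clock: 24.45
position: [0.5089, 0.0403, 0.1555]
eef_rot: [180.0, 0.0, 102.3]
force: [-5.3, -0.4, 11.9]
finger_gap: 0.0004
grip_force: 6.0
```

```bash
python3 -m crank '0 0 -.03 0;0 0 0 0'
```

```text
clock: 24.65
position: [0.509, 0.0403, 0.1554]
eef_rot: [179.9, 0.0, 102.3]
force: [-8.0, 0.6, 18.2]
finger_gap: 0.0004
grip_force: 9.2
```

That is a stiff stop about 10 mm below first contact. I'll back away and check.

```bash
python3 -m crank '0 0 .1 0;0 0 .5 0;0 0 1 0;0 0 1 0;0 0 1 0;-.4 1 .5 0;-.4 1 0 0;-.4 1 0 0;-.4 1 0 0;-.4 1 0 0'; python3 -m crank '-.4 1 0 0;-.4 1 0 0;-.4 1 0 0;-.4 1 0 0;-.4 1 0 0;0 0 0 0;0 0 0 0'; python3 - <<'E'
from h import *
import cv2
r=read_camera('scene');cv2.imwrite('pics/s6.png',cv2.resize(r['color'][120:340,140:340,::-1],(545,600)))
for c in('scene','top','top','scene'):
  read_camera(c)
  for n in('press','knob'):print(c,n,[(np.round(d['centre'],4).tolist(),round(d['score'],2)) for d in tip_of(c,n)[:1]])
E
```

```text
clock: 25.65
position: [0.4584, 0.1662, 0.2568]
eef_rot: [180.0, -0.0, 102.2]
force: [0.1, 0.6, -0.2]
finger_gap: 0.0007
grip_force: 0.0
clock: 26.35
position: [0.4086, 0.2907, 0.2564]
eef_rot: [-180.0, 0.0, 102.3]
force: [0.1, -0.1, -0.3]
finger_gap: 0.0003
grip_force: 0.0
scene press []
scene knob [([0.4322, 0.225, 0.079], 0.61)]
top press [([0.5074, 0.0384, 0.1318], 0.86)]
top knob [([0.4342, 0.2282, 0.0793], 0.63)]
top press [([0.5084, 0.039, 0.1305], 0.64)]
top knob [([0.435, 0.2251, 0.0823], 0.81)]
scene press []
scene knob [([0.4318, 0.2236, 0.0819], 0.56)]
```

View pics/s6.png

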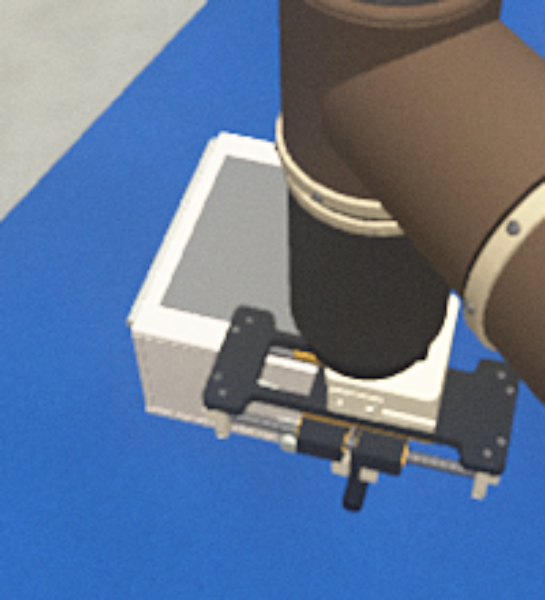

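The cover is shut: its press point is at z ≈ 0.131 m, down from 0.1436 m, and it stayed there after release. The knob at (353,490) is free and the arm is clear.

```bash
python3 -c "
from bench import *
print(sign_off())"
```

```text
the job is handed in; nothing more can be done
None
```

The chamber is shut and the job is handed in: I unlocked the stay and lowered the cover by its knob, then pressed it past the catch onto its stops. The highest press reading on the cover was about 18 N, and the knob briefly read about 21 N up (25 N in all) as the cover met the catch; nothing else was touched.

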